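# Clear the drop-box flap, then lever it open and hold it

## Robot

A 6-joint arm with a two-finger parallel gripper is mounted at the origin on the work surface. World frame = base frame: x ahead of the robot, y to its left, z up, the work surface at z = 0. Lengths are in mm, angles in rad, forces in N, time in s.
With the tool pointing down it reaches from about 275 to 750 mm from the base axis. Payload 10.2 kg.
Tool frame: the origin (TCP) lies at the very end of the fingers, on their centre line; the grasp point (between the pads) lies 19 mm behind it (ctrl.grip_depth is the distance from the TCP to the grasp point, in mm); z points along the fingers, x is the direction in which the jaws open and shut, and the axes are right-handed (so a half turn about z gives the same grasp; the last joint's range is limited). The gripper opens to 85 mm and grips with 20 to 120 N. Pads are 22 mm wide; open, the fingers measure 114 mm over their backs; the gripper's body (76 mm by 85 mm) begins 54 mm behind the grasp point. The pads swing forward as they close: fully open they stand 13 mm farther back than shut.
Start: joints at [-1.364, 0.313, 1.498, -0, 1.331, -0.223], TCP at [218.75, -477.262, 204.894] pointing down, gripper open.
Joint ranges: [-2.94, 2.94], [-0.97, 2.17], [0.19, 2.56], [-1.23, 4.37], [0.02, 3.11], [-2.88, 2.88]. Speed limits (rad/s): [2.39, 2.39, 3.01, 3.14, 3.14, 3.14].

## Interface

Orientations are given as a unit quaternion [w, x, y, z].
In Python, from rig import ctrl gives the robot as it stands.
- The arm moves only by the tool play_rows, never from a script. Its argument "motion" is a list of rows, each a list of 2 entries, a list of its own where there are three numbers: the shift along the tool's x, y, z in mm, then the turn, a rotation vector about the tool's x, y, z in degrees. A call has 1 to 20 rows; each row shifts and turns the commanded pose from where the row before left it, along the tool's axes as they then stand; what a row does not reach is not made up. A row lasts 1/12 s, in which the tool goes at most 41.7 mm and 7.16 degrees, less where a joint would pass 70% of its speed; a pose out of reach is approached as far as the arm can. A call with a gripper value outside its range is refused whole. "fingers" is the finger opening in mm, from 0 to 85.4, set as the call begins (left out, the last holds). The fingers move at their own pace and stop on an object; "squeeze" is the grip in N (left out, the last holds). Time passes only in rows, so rows that do not move let the fingers close. It gives the time, the measured TCP pose, the force and the opening at its end, in the units of the state.
- ctrl.sense(): the state, without advancing time (a new reading comes with each control period).
- ctrl.capture(name): name is "side" or "top" or "wrist"; returns the picture (420x560x3 uint8, red, green, blue); there is no depth.
- ctrl.get_calibration(name): a dict with "K" (3x3 intrinsics, pixels), "R" (3x3) and "t" (3): a world point X has camera coordinates R X + t; the wrist camera has in their place "tool_from_camera" (4x4, takes a point from camera to tool coordinates, whose origin is the TCP and whose axes are the tool frame's). Camera axes: x right, y down, z forward; pixel columns grow to the right and rows downward; lengths in mm; the calibration is good to about 2 mm. A picture is of the moment at which its call begins: read the wrist's pose just before it. get_calibration takes no time and is no camera call.
- ctrl.finish_job(): hands the job in, once; it reports no verdict.
Trained networks look in the newest picture that a camera, given by its name, has taken for a name from the list of things; names that differ only in an ending like _2 or _b are one class to them, and where a whole thing is asked for, a point or a joint stands for the part that bears it (a point fixed in the world has none). Each returns a list of dicts, best first, with "p" (0 to 1); they miss things now and then, are a little off and sometimes report something else, mostly with a low value. They report only what shows in the picture. A call takes as long as a camera call. They do not tell look-alikes from the thing itself.
- ctrl.spot_in(camera, name): "position" ([column, row] as shares, 0 to 1, of the picture: columns of its width, rows of its height, amid what is visible of it).
The state is a dict: "time_s": time; "joints": joint angles; "dq": joint speeds; "tau": joint torques, N m; "eef_pos": TCP position; "ee_rot": TCP orientation; "force": force on the tool from outside, world axes, zero at the start; "wrist_torque": the same for the moment, N m; "grip_width": opening from 0.0 (shut) to 1.0 (fully open).
Only numpy, scipy, OpenCV 4.12 (cv2) and the standard library are available. Lean on these libraries where they do the work, as an engineer would, in place of code of your own. Each camera call takes 0.05 s, during which the arm holds its last target. There are 200 camera calls.

## Task

Open the drop box for returned medicines: with the fingertips push the carton that lies on its steel flap right off the flap, onto the grey ledge just beyond it, without lifting it or tipping it over, and leave it standing there. Then press the red pad at the long end of the yellow lever down, nearly to its stop, so that the lever (not the hand) raises the flap, and finish while holding the pad down with the flap standing well open. Leave everything else where it is.

Things in the scene. Friction and masses are not known exactly. Their poses are not given: they have to be found in the camera images.
- chest: grey steel drop box, fixed, placed and turned anew each time. Origin on the table under the middle of the flap; x points from flap to ledge, y from the flap's free end to its hinge, z up. Spans x -58 to 200, y -75 to 130 mm. The ledge is its flat fixed top at x 58 to 200, y -75 to 130 mm, 128 mm high (2 mm below the flap's top), no rim; the strip beyond the hinge is as high.
- flap (a joint): heavy steel flap (about 1.2 kg, 10 mm thick, top 130 mm high; x -64 to 55, y -70 to 70 mm in the chest's frame), hinged at y = 70, z = 125 mm. 0 = shut, level; grows as the free end rises; about 0.68 rad with the lever at its stop. Falls shut when the lever is let go. A steel hanger on its front edge goes down outside the front wall; the lever's roller lifts it there.
- flap_edge (a point): middle of the top of the flap's free end (140 mm from the hinge)
- lever (a joint): yellow lever along the chest's front (robot) side, at x = -75 mm, pivot at y = -30, z = 95 mm in the chest's frame. 0 = rest, long end (towards -y) 0.3 rad above level; grows as it is pressed down; level at 0.3; stop at 0.6 rad. Its short end (50 mm) has a brass roller under the flap's hanger. Needs about 2 to 8 N on the pad; rises again when let go.
- lever_pad (a point): centre of the top face of the red pad, 44 x 44 mm and 10 mm thick, 160 mm from the pivot along the lever and 14 mm above the lever's middle line. About 155 mm above the table at rest, 61 mm at the stop; nothing is under it. At rest its middle lies at about x = -75, y = -179 mm in the chest's frame.
- carton: white medicine carton with a red and a blue band, 50 mm along its x, 80 mm along its y, 45 mm high, about 0.12 kg, loose, lying on the flap; origin under its centre
- carton_center (a point): centre of that carton, half-way up; same axes
- pill_bottle: bystander standing on the chest: amber bottle 34 mm across, 70 mm high; origin at the middle of its foot
- cream_jar: bystander on the table near the lever: white jar with a blue cap, 48 mm across, 50 mm high; origin at the middle of its foot
- carton_green: bystander: green-banded carton 45 x 100 x 60 mm high; origin under its centre
- carton_orange: bystander: orange-banded carton 50 x 90 x 90 mm high; origin under its centre
- saline: bystander: clear bottle with blue cap, 64 mm across, 170 mm high; origin at the middle of its foot
- tape: bystander: orange roll of tape lying flat, 90 mm across, 24 mm high; origin at the middle of its underside
Things that resemble listed ones, but are neither listed nor needed, are in the scene too. Leave any turquoise look-alike of the carton alone.

How it is judged:
By the outcome, as a careful person would: the job done as asked, in the order asked, and still so for the second after the job is handed in, while the arm keeps its last pose, push and grip.
It also fails if it takes over 43 s, if anything falls off the work surface, if the arm or the gripper's body presses on something with over 40 N, if the wrist force passes 120 N, or if a joint passes its speed limit or range.

## Working session

There is one attempt and no reset: what is moved stays moved. The work goes in short steps, Python scripts to look and compute and a tool call to move; the robot and the scene stay as the last step left them, time stands still between calls to the robot, and variables do not carry over. Pictures are saved under pics/ and viewed, about 8 in all and at most 12, crops included, and the job is handed in when it is done.

Besides the shell and the picture viewer there is one more tool, called after ">>>" as name(argument=value, ...), one argument or row to a line, values as JSON. play_rows: Moves the arm, as the interface text tells. Its arguments: {"type":"object","properties":{"motion":{"type":"array"},"fingers":{"type":"number"},"squeeze":{"type":"number"}},"required":["motion"]}

```bash
mkdir -p pics; ls; cat > h.py <<'E'
import numpy as np, cv2
from rig import ctrl
def snap(n,f=None):
    im=np.array(ctrl.capture(n)); 
    if f: cv2.imwrite('pics/'+f,im[:,:,::-1])
    return im
def cam(n):
    c=ctrl.get_calibration(n); return np.array(c['K']),np.array(c['R']),np.array(c['t']).ravel()
def ray(n,uv,z):
    K,R,t=cam(n); d=R.T@np.linalg.inv(K)@np.array([uv[0],uv[1],1.]); o=-R.T@t
    return o+d*(z-o[2])/d[2]
def proj(n,X):
    K,R,t=cam(n); c=np.atleast_2d(X)@R.T+t; p=c@K.T; return p[:,:2]/p[:,2:]
E
python3 - <<'E'
from h import *
a=snap('top','t0.png'); b=snap('side','s0.png')
for c in('top','side'):
    K,R,t=cam(c); print(c,K[0,0],(-R.T@t).round())
    for n in['carton','lever_pad','flap','flap_edge','pill_bottle','cream_jar','chest','carton_green','carton_orange','saline','tape']:
        print(n,[(np.round(np.array(d['position'])*[560,420]).tolist(),round(d['p'],2)) for d in ctrl.spot_in(c,n)[:3]])
s=ctrl.sense(); print(s['time_s'],s['eef_pos'],s['ee_rot'],s['force'])
E
```

```text
pics
top 515.6658261900699 [ 413.   26. 1410.]
carton [([287.0, 256.0], 0.96), ([239.0, 259.0], 0.86), ([271.0, 196.0], 0.61)]
lever_pad [([336.0, 218.0], 0.86), ([342.0, 172.0], 0.68), ([282.0, 197.0], 0.56)]
flap [([285.0, 197.0], 0.6)]
flap_edge [([281.0, 196.0], 0.65)]
pill_bottle [([226.0, 138.0], 0.56)]
cream_jar [([342.0, 170.0], 0.76)]
chest [([262.0, 168.0], 0.57), ([223.0, 136.0], 0.54)]
carton_green [([117.0, 272.0], 0.79)]
carton_orange [([454.0, 232.0], 0.58)]
saline [([106.0, 197.0], 0.66), ([342.0, 175.0], 0.43)]
tape [([427.0, 172.0], 0.92)]
side 384.0718561239686 [249. 879. 706.]
carton [([282.0, 213.0], 0.86), ([338.0, 249.0], 0.74), ([214.0, 223.0], 0.19)]
lever_pad [([315.0, 189.0], 0.86)]
flap [([292.0, 223.0], 0.67)]
flap_edge [([293.0, 227.0], 0.64)]
pill_bottle [([217.0, 224.0], 0.56)]
cream_jar [([311.0, 192.0], 0.29)]
chest [([254.0, 241.0], 0.74)]
carton_green [([310.0, 385.0], 0.7), ([282.0, 214.0], 0.28)]
carton_orange [([213.0, 225.0], 0.61), ([345.0, 173.0], 0.57)]
saline [([209.0, 352.0], 0.57), ([298.0, 184.0], 0.2)]
tape [([299.0, 180.0], 0.48)]
1.2 [ 218.74476837 -477.26287653  204.89384458] [-1.04525558e-05  8.41622050e-01 -5.40066964e-01 -1.64809661e-06] [0.35099166 0.60844096 0.4367322 ]
```

```bash
python3 -c "
import cv2
for n in('t0','s0'):
    a=cv2.imread(f'pics/{n}.png'); cv2.imwrite(f'pics/{n}b.png',cv2.resize(a,(800,600),interpolation=cv2.INTER_CUBIC))
"
```

```text
(no output)
```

View pics/t0b.png

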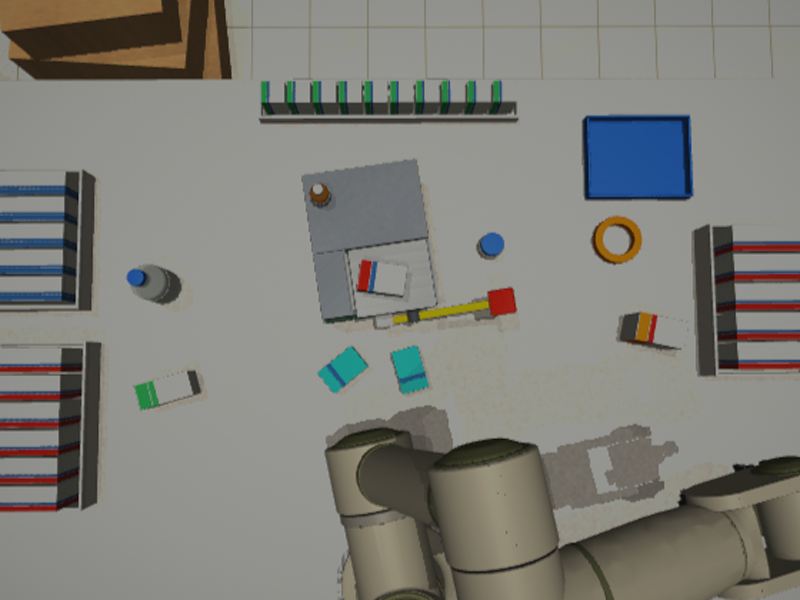

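View pics/s0b.png

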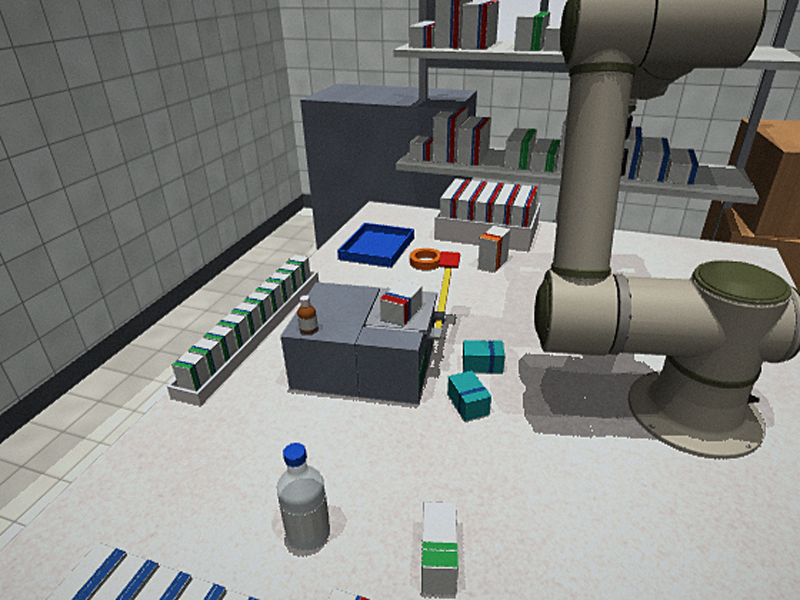

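The top view shows the white carton with red and blue bands on the flap at about (382,279) in the 800 px view. The two turquoise look-alikes are on the table at (343,369) and (409,368). The red pad is at (502,301) and the jar at (490,243). The white one on the flap is the one meant, and I'll confirm it in an enlarged crop.

```bash
python3 -c "
import cv2
a=cv2.imread('pics/t0.png')[105:250,200:380]; cv2.imwrite('pics/c0.png',cv2.resize(a,(720,580),interpolation=cv2.INTER_CUBIC))
"
```

```text
(no output)
```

View pics/c0.png

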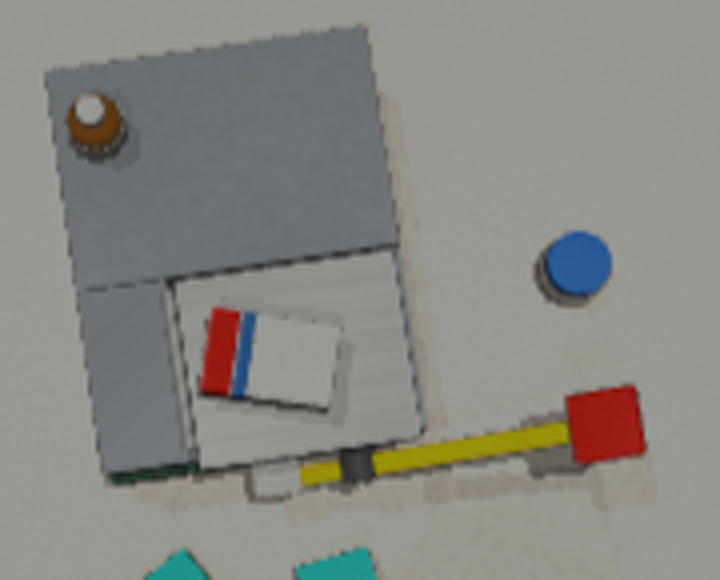

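The crop confirms the target, a white carton with red and blue bands lying turned on the flap, with its top corners at (212,308), (343,325), (330,405) and (202,390). Next I'll fit the chest pose.

```bash
cat >> h.py <<'E'
def rot(a): return np.array([[np.cos(a),-np.sin(a)],[np.sin(a),np.cos(a)]])
def toworld(p,X):
    X=np.atleast_2d(np.array(X,float)); return np.c_[X[:,:2]@rot(p[2]).T+p[:2],X[:,2]]
E
python3 - <<'E'
from h import *
from scipy.optimize import least_squares
f=lambda u:(np.array(u,float)+.5)/4-.5+[200,105]
uv=f([(46,72),(366,27),(107,472),(424,432),(394,252),(172,283)])
X=[(200,130,128),(200,-75,128),(-58,130,128),(-64,-70,130),(55,-70,130),(55,70,130)]
r=least_squares(lambda p:(proj('top',toworld(p,X))-uv).ravel(),[450,50,0.])
p=r.x; print('chest',p, r.fun.reshape(-1,2).round(1).tolist()); np.save('chest.npy',p)
inv=lambda w:(rot(p[2]).T@(w[:2]-p[:2])).round(1)
pad=np.mean([ray('top',q,155) for q in f([(565,398),(633,385),(645,456),(574,463)])],0); print('pad',pad,inv(pad))
W=np.array([ray('top',q,175) for q in f([(212,308),(343,325),(330,405),(202,390)])]); 
for w in W: print(w.round(),inv(w))
print('side lens',np.linalg.norm(np.diff(W[[0,1,2,3,0]],axis=0),axis=1)); print('cen',W.mean(0),inv(W.mean(0)))
d=W[0]-W[1]+W[3]-W[2]; print('carton yaw world',np.degrees(np.arctan2(d[1],d[0]))-90)
b=ray('top',f((90,105)),198 if 0 else 195); print('bottle',b,inv(b)); j=ray('top',f((579,264)),50); print('jar',j,inv(j))
# side checks
pr=proj('side',np.r_[toworld(p,X+[(-75,-179,155)]),[[*W.mean(0)[:2],152]]]); print((pr/0.7).round())
E
```

```text
chest [5.59042345e+02 1.63299301e+01 1.46389841e-01] [[-0.1, -0.1], [0.1, -0.7], [-0.6, 0.8], [0.1, 1.0], [0.1, -0.8], [0.4, -0.2]]
pad [ 509.87961224 -170.67007799  155.        ] [ -75.9 -177.8]
[581.  68. 175.] [29.  47.9]
[570. -11. 175.] [  6.8 -28.6]
[522.  -3. 175.] [-39.8 -13.4]
[531.  74. 175.] [-19.2  61.3]
side lens [79.64447332 49.06122676 77.44145084 50.00522927]
cen [550.83677628  32.11804953 175.        ] [-5.8 16.8]
carton yaw world -7.390537969739611
bottle [700.64543459 139.86852895 195.        ] [158.1 101.6]
jar [ 625.94504112 -172.2535216    50.        ] [  38.7 -196.3]
[[281. 335.]
 [316. 280.]
 [419. 348.]
 [437. 291.]
 [381. 286.]
 [365. 323.]
 [449. 256.]
 [402. 301.]]
```

>>> play_rows(
  motion=[
    [[0,0,0],[0,0,6.4]],
    [[0,0,0],[0,0,6.4]],
    [[0,0,0],[0,0,6.4]],
    [[0,0,0],[0,0,6.4]],
    [[0,0,0],[0,0,6.4]],
    [[-32,-12.6,0],[0,0,0]],
    [[-32,-12.6,0],[0,0,0]],
    [[-32,-12.6,0],[0,0,0]],
    [[-32,-12.6,0],[0,0,0]],
    [[-32,-12.6,0],[0,0,0]],
    [[-32,-12.6,0],[0,0,0]],
    [[-32,-12.6,0],[0,0,0]],
    [[-32,-12.6,0],[0,0,0]],
    [[-32,-12.6,0],[0,0,0]],
    [[-32,-12.6,0],[0,0,0]],
    [[-32,-12.6,0],[0,0,0]],
    [[-32,-12.6,0],[0,0,0]],
    [[-32,-12.6,0],[0,0,0]],
    [[-32,-12.6,0],[0,0,0]],
    [[-32,-12.6,0],[0,0,0]],
  ],
  fingers=35,
  squeeze=40,
)

```text
time_s: 2.87
eef_pos: [468.4, -23.8, 205.1]
ee_rot: [0.0, -0.66, 0.751, -0.0]
force: [0.5, -1.8, 1.0]
grip_width: 0.407
```

>>> play_rows(
  motion=[
    [[-22,-8.2,0],[0,0,0]],
    [[-22,-8.2,0],[0,0,0]],
    [[-22,-8.2,0],[0,0,0]],
    [[0,0,0],[0,0,0]],
    [[0,0,0],[0,0,0]],
  ],
)

```text
time_s: 3.28
eef_pos: [500.7, 37.5, 204.7]
ee_rot: [-0.0, -0.661, 0.75, 0.0]
force: [0.6, -0.2, 0.0]
grip_width: 0.407
```

```bash
python3 - <<'E'
from h import *
from scipy.spatial.transform import Rotation as Rn
s=ctrl.sense(); im=snap('wrist'); c=ctrl.get_calibration('wrist'); T=np.array(c['tool_from_camera']); K=np.array(c['K'])
q=s['ee_rot']; Rt=Rn.from_quat([q[1],q[2],q[3],q[0]]).as_matrix(); tcp=np.array(s['eef_pos'])
print(tcp.round(1),s['grip_width'])
def pr(X):
    X=(np.atleast_2d(X)-tcp)@Rt; X=(X-T[:3,3])@T[:3,:3]; u=X@K.T; return u[:,:2]/u[:,2:]
# overlay predicted carton & chest outline
im=im[:,:,::-1].copy(); p=np.load('chest.npy')
a=np.radians(-7.4); C=np.array([[25,40],[25,-40],[-25,-40],[-25,40]])@rot(a).T+[551,32]
for P,col in((np.c_[C,[175]*4],(0,255,0)),(np.c_[C,[130]*4],(255,255,0)),(toworld(p,[(55,-70,130),(55,70,130),(-64,70,130),(-64,-70,130)]),(255,0,255))):
    u=pr(P); print(u.round()); cv2.polylines(im,[u.astype(int)],True,col,1)
cv2.imwrite('pics/w1.png',im)
E
```

```text
[500.7  37.5 204.7] 0.40710312169561347
[[204. 108.]
 [344. 108.]
 [338. 193.]
 [209. 192.]]
[[217. 106.]
 [331. 106.]
 [328. 176.]
 [221. 176.]]
[[378.  14.]
 [175.  77.]
 [230. 233.]
 [406. 186.]]
```

View pics/w1.png

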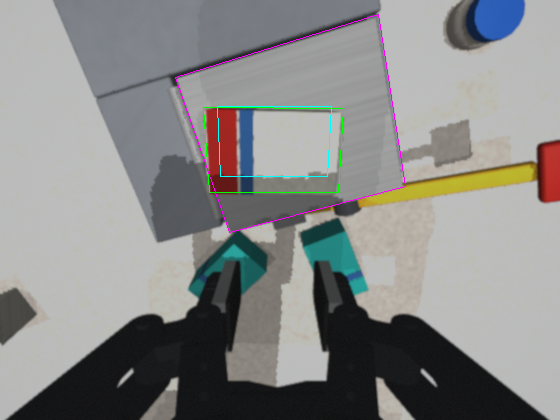

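>>> play_rows(
  motion=[
    [[0,0,12],[0,0,0]],
    [[0,0,15],[0,0,0]],
    [[0,0,15],[0,0,0]],
    [[0,0,15],[0,0,0]],
    [[0,0,9],[0,0,0]],
    [[0,0,0],[0,0,0]],
    [[0,-5,0],[0,0,0]],
    [[0,-5,0],[0,0,0]],
    [[0,-5,0],[0,0,0]],
    [[0,-5,0],[0,0,0]],
    [[0,-5,0],[0,0,0]],
    [[0,-5,0],[0,0,0]],
    [[0,-5,0],[0,0,0]],
    [[0,-5,0],[0,0,0]],
  ],
)

```text
time_s: 4.5
eef_pos: [540.8, 31.7, 138.9]
ee_rot: [-0.0, -0.66, 0.751, 0.0]
force: [-0.6, 0.2, 1.3]
grip_width: 0.411
```

```bash
python3 - <<'E'
from h import *
im=snap('side'); a=im[170:280,190:345,::-1]; cv2.imwrite('pics/c2.png',cv2.resize(a,(775,550),interpolation=cv2.INTER_CUBIC))
E
```

```text
(no output)
```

View pics/c2.png

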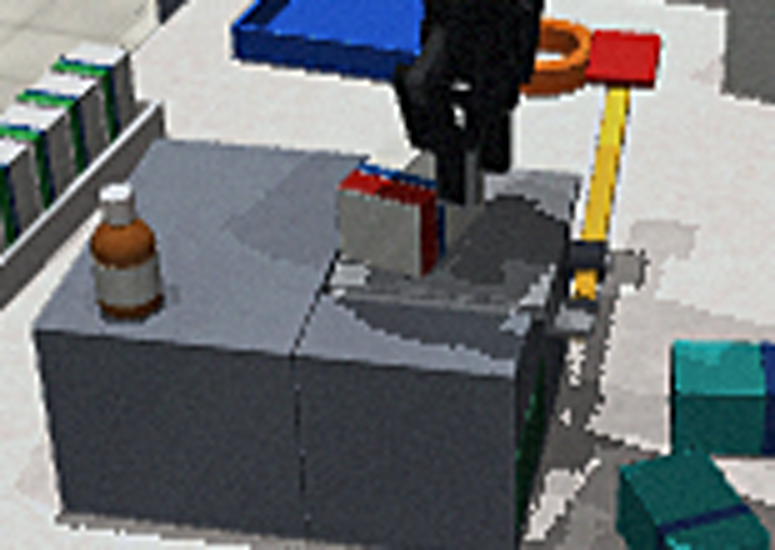

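The carton is being pushed upright against the fingers, at about (390,220) in the crop. I'll continue onto the ledge.

>>> play_rows(
  motion=[
    [[0,-5,0],[0,0,0]],
    [[0,-5,0],[0,0,0]],
    [[0,-5,0],[0,0,0]],
    [[0,-5,0],[0,0,0]],
    [[0,-5,0],[0,0,0]],
    [[0,-5,0],[0,0,0]],
    [[0,-5,0],[0,0,0]],
    [[0,-5,0],[0,0,0]],
    [[0,-5,0],[0,0,0]],
    [[0,-5,0],[0,0,0]],
    [[0,-5,0],[0,0,0]],
    [[0,-5,0],[0,0,0]],
    [[0,-5,0],[0,0,0]],
    [[0,-5,0],[0,0,0]],
    [[0,-5,0],[0,0,0]],
    [[0,-5,0],[0,0,0]],
    [[0,-4,0],[0,0,0]],
    [[0,-2,0],[0,0,0]],
    [[0,-1,0],[0,0,0]],
    [[0,0,0],[0,0,0]],
  ],
)

```text
time_s: 6.22
eef_pos: [626.7, 20.5, 138.8]
ee_rot: [-0.0, -0.66, 0.751, -0.0]
force: [-0.4, -0.4, -0.9]
grip_width: 0.411
```

>>> play_rows(
  motion=[
    [[0,5,0],[0,0,0]],
    [[0,8,0],[0,0,0]],
    [[0,8,-8],[0,0,0]],
    [[0,8,-15],[0,0,0]],
    [[0,8,-18],[0,0,0]],
    [[0,8,-18],[0,0,0]],
    [[0,8,-18],[0,0,0]],
    [[0,20,0],[0,0,0]],
    [[0,20,0],[0,0,0]],
    [[0,20,0],[0,0,0]],
    [[0,20,0],[0,0,0]],
    [[0,0,0],[0,0,0]],
  ],
  fingers=0,
)

```text
time_s: 7.22
eef_pos: [492.0, 38.3, 217.0]
ee_rot: [0.0, -0.66, 0.751, -0.0]
force: [0.0, -0.1, 1.5]
grip_width: 0.001
```

```bash
python3 - <<'E'
from h import *
for c,(r0,r1,c0,c1) in(('top',(105,235,200,380)),('side',(170,280,190,345))):
    a=snap(c)[r0:r1,c0:c1,::-1]; cv2.imwrite(f'pics/d_{c}.png',cv2.resize(a,None,fx=4,fy=4,interpolation=cv2.INTER_CUBIC))
a=cv2.imread('pics/d_top.png');b=cv2.imread('pics/d_side.png')
b=b[:, :620]; 
cv2.imwrite('pics/d.png',cv2.resize(a,(720,520)))
E
```

```text
(no output)
```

View pics/d.png

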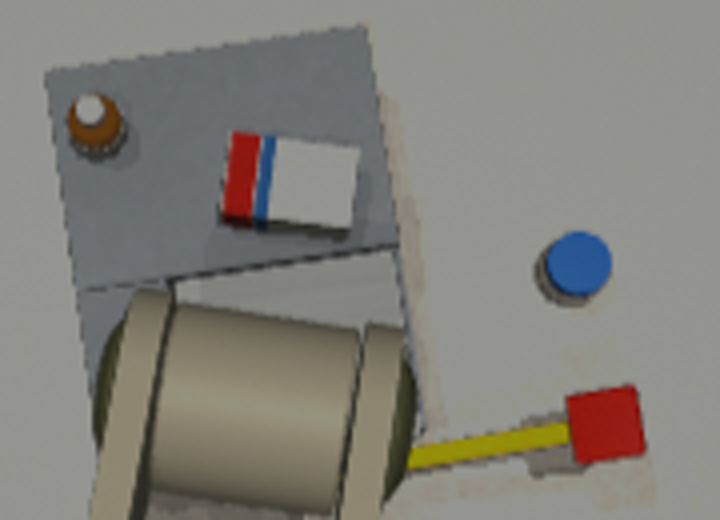

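View pics/d_side.png

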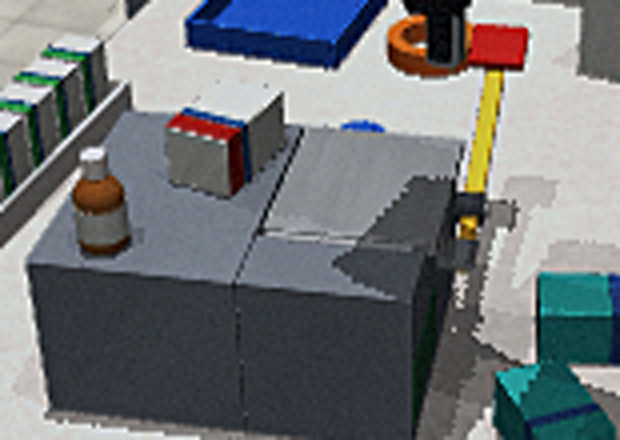

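The carton stands upright and fully on the ledge, with its foot edge about 10 mm past the seam. The flap is clear and the bystanders haven't moved. Now to the pad.

>>> play_rows(
  motion=[
    [[0,0,0],[0,0,-7]],
    [[0,0,0],[0,0,-7]],
    [[0,0,0],[0,0,-1.8]],
    [[26.7,1.6,0],[0,0,0]],
    [[26.7,1.6,0],[0,0,0]],
    [[26.7,1.6,0],[0,0,0]],
    [[26.7,1.6,0],[0,0,0]],
    [[26.7,1.5,0],[0,0,0]],
    [[26.7,1.5,0],[0,0,0]],
    [[26.7,1.5,0],[0,0,0]],
    [[26.6,1.5,0],[0,0,0]],
    [[0,0,16],[0,0,0]],
    [[0,0,16],[0,0,0]],
    [[0,0,15],[0,0,0]],
    [[0,0,0],[0,0,0]],
    [[0,0,0],[0,0,0]],
  ],
)

```text
time_s: 8.65
eef_pos: [513.9, -175.6, 168.9]
ee_rot: [0.0, 0.757, -0.653, -0.0]
force: [-0.0, 0.5, 0.3]
grip_width: -0.001
```

```bash
python3 - <<'E'
from h import *
im=snap('side'); a=im[150:260,250:370,::-1]; cv2.imwrite('pics/e.png',cv2.resize(a,None,fx=5,fy=5,interpolation=cv2.INTER_CUBIC))
p=np.load('chest.npy'); w=ctrl.sense()['eef_pos']; print(w, rot(p[2]).T@(np.array(w)[:2]-p[:2]))
E
```

```text
[ 514.26179835 -175.72893151  169.65321735] [ -72.31673477 -183.47259634]
```

View pics/e.png

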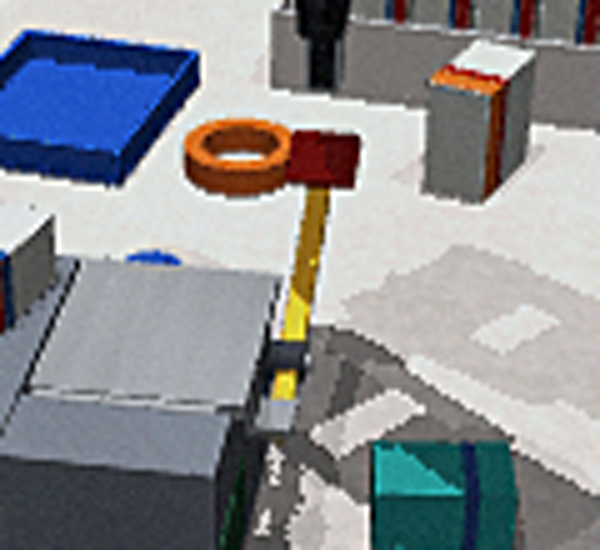

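```bash
python3 - <<'E'
from h import *
p=np.load('chest.npy'); s=ctrl.sense(); w=np.array(s['eef_pos'])
o=np.array([250,150])
print(s['time_s'],'tcp',(proj('side',w)-o)*5)
P=[(-75+i,-178.7+j,155.7+k) for i,j,k in((22,21,6.5),(-22,21,-6.5),(-22,-21,6.5),(22,-21,6.5))]
P=[(-75+i,-178.7-j*.955,155.7+j*.2955) for i,j in((22,-22),(-22,-22),(-22,22),(22,22))]
print(((proj('side',toworld(p,P))-o)*5).round())
print('10 over',(proj('side',w+[0,0,10])-o)*5)
E
```

```text
8.7 tcp [[319.51709347 122.60588439]]
[[283. 168.]
 [354. 174.]
 [361. 125.]
 [292. 120.]]
10 over [[320.00571246 108.10896826]]
```

```bash
python3 - <<'E'
from h import *
print(proj('side',[[492,38.3,217],[540.8,31.7,138.9]]),'seen (300,186),(282,210)')
im=snap('side'); a=im[130:210,270:360,::-1]; cv2.imwrite('pics/f.png',cv2.resize(a,None,fx=7,fy=7,interpolation=cv2.INTER_CUBIC))
E
```

```text
[[301.38554616 194.25579638]
 [284.73611447 215.28229921]] seen (300,186),(282,210)
```

View pics/f.png

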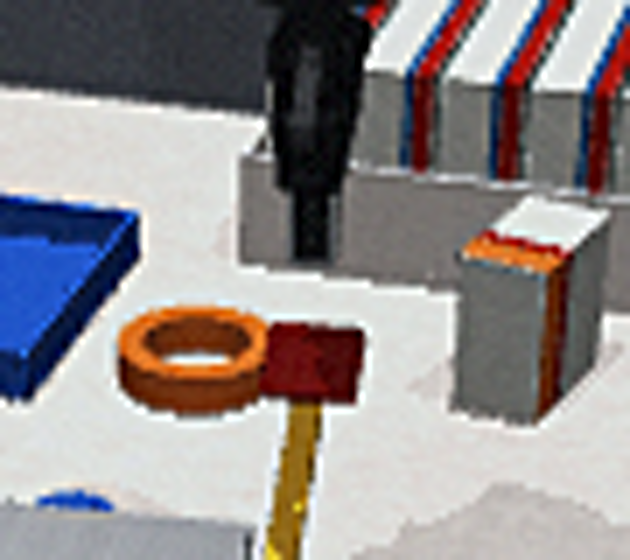

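>>> play_rows(
  motion=[
    [[0,2.7,6],[0,0,0]],
    [[0,0,6],[0,0,0]],
    [[0,0,6],[0,0,0]],
    [[0,0,6],[0,0,0]],
    [[0,0,6],[0,0,0]],
    [[0,0,0],[0,0,0]],
    [[0,0,0],[0,0,0]],
  ],
)

```text
time_s: 9.33
eef_pos: [511.0, -175.7, 138.5]
ee_rot: [0.0, 0.757, -0.653, -0.0]
force: [1.2, 0.7, 0.2]
grip_width: 0.002
```

```bash
python3 - <<'E'
from h import *
from scipy.spatial.transform import Rotation as Rn
p=np.load('chest.npy')
s=ctrl.sense(); im=snap('wrist'); c=ctrl.get_calibration('wrist'); T=np.array(c['tool_from_camera']); K=np.array(c['K'])
q=s['ee_rot']; Rt=Rn.from_quat([q[1],q[2],q[3],q[0]]).as_matrix(); tcp=np.array(s['eef_pos'])
print(tcp.round(1),rot(p[2]).T@(tcp[:2]-p[:2]),s['force'],s['time_s'])
def pr(X):
    X=(np.atleast_2d(X)-tcp)@Rt; X=(X-T[:3,3])@T[:3,:3]; u=X@K.T; return u[:,:2]/u[:,2:]
def padc(L): # lever angle
    a=.3-L; c,s_=np.cos(a),np.sin(a)
    return [(-75+i,-30-(160+j)*c+14*s_,95+(160+j)*s_+14*c) for i,j in((22,-22),(-22,-22),(-22,22),(22,22))]
im=im[:,:,::-1].copy()
cv2.imwrite('pics/w2raw.png',im)
for L,col in((0,(0,255,0)),(.1,(255,255,0)),(.2,(255,0,255))):
    cv2.polylines(im,[pr(toworld(p,padc(L))).astype(int)],True,col,1)
cv2.circle(im,tuple(int(v) for v in pr(tcp)[0]),4,(255,255,255),1)
cv2.imwrite('pics/w2.png',im)
E
```

```text
[ 511.  -175.7  138.5] [ -75.58443578 -182.99483657] [1.20584416 0.73990583 0.19421705] 9.3333
```

View pics/w2.png

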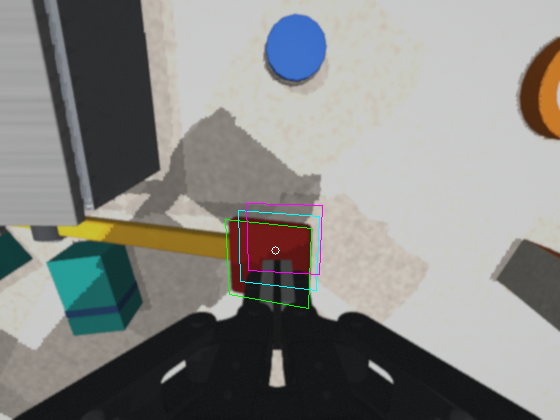

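There's no contact at z 138.5 and the pad is still at rest, since the green outline matches. So the real fingertips end roughly 20 mm behind the nominal TCP. They sit over the middle of the pad, so I'll keep lowering by force.

>>> play_rows(
  motion=[
    [[0,0,4],[0,0,0]],
    [[0,0,4],[0,0,0]],
    [[0,0,4],[0,0,0]],
    [[0,0,0],[0,0,0]],
  ],
)

```text
time_s: 9.72
eef_pos: [511.4, -176.6, 127.1]
ee_rot: [0.0, 0.757, -0.653, 0.001]
force: [-0.9, -0.9, 7.2]
grip_width: -0.001
```

>>> play_rows(
  motion=[
    [[0,0,4],[0,0,0]],
    [[0,0,4],[0,0,0]],
    [[0,0,0],[0,0,0]],
  ],
)

```text
time_s: 9.97
eef_pos: [512.2, -177.3, 120.1]
ee_rot: [0.0, 0.757, -0.653, 0.003]
force: [0.8, -3.1, 7.5]
grip_width: -0.004
```

>>> play_rows(
  motion=[
    [[0,0,4],[0,0,0]],
    [[0,0,4],[0,0,0]],
    [[0,0,4],[0,0,0]],
    [[0,0,0],[0,0,0]],
  ],
)

```text
time_s: 10.3
eef_pos: [512.6, -177.5, 108.3]
ee_rot: [-0.0, 0.757, -0.653, 0.003]
force: [2.5, -4.4, 8.8]
grip_width: 0.001
```

>>> play_rows(
  motion=[
    [[0,0,5],[0,0,0]],
    [[0,0,5],[0,0,0]],
    [[0,0,5],[0,0,0]],
    [[0,0,5],[0,0,0]],
    [[0,0,5],[0,0,0]],
    [[0,0,5],[0,0,0]],
    [[0,0,5],[0,0,0]],
    [[0,0,5],[0,0,0]],
    [[0,0,0],[0,0,0]],
  ],
)

```text
time_s: 11.05
eef_pos: [513.0, -178.6, 68.3]
ee_rot: [0.0, 0.757, -0.653, 0.004]
force: [1.7, -7.3, 8.7]
grip_width: -0.006
```

```bash
cat > look.py <<'E'
from h import *
import sys
from scipy.spatial.transform import Rotation as Rn
p=np.load('chest.npy'); tag=sys.argv[1]
s=ctrl.sense(); W=snap('wrist'); S=snap('side'); Tt=snap('top'); c=ctrl.get_calibration('wrist'); T=np.array(c['tool_from_camera']); K=np.array(c['K'])
q=s['ee_rot']; Rt=Rn.from_quat([q[1],q[2],q[3],q[0]]).as_matrix(); tcp=np.array(s['eef_pos'])
print(tcp.round(1),rot(p[2]).T@(tcp[:2]-p[:2]),s['force'].round(1),s['time_s'])
def pr(X):
    X=(np.atleast_2d(X)-tcp)@Rt; X=(X-T[:3,3])@T[:3,:3]; u=X@K.T; return u[:,:2]/u[:,2:]
def padc(L):
    a=.3-L; c,s_=np.cos(a),np.sin(a)
    return [(-75+i,-30-(160+j)*c+14*s_,95+(160+j)*s_+14*c) for i,j in((22,-22),(-22,-22),(-22,22),(22,22))]
def flap(A): # top outline
    return [(x,70-r*np.cos(A)-5*np.sin(A)*1,125+r*np.sin(A)+5*np.cos(A)) for x,r in((-64,0),(55,0),(55,140),(-64,140))]
W=W[:,:,::-1].copy();S=S[:,:,::-1].copy()
cols=((0,255,0),(255,255,0),(255,0,255))
for L,col in zip(eval(sys.argv[2]),cols): cv2.polylines(W,[pr(toworld(p,padc(L))).astype(int)],True,col,1)
cr=S[140:260,200:350]; cr=cv2.resize(cr,None,fx=4,fy=4,interpolation=cv2.INTER_CUBIC)
for A,col in zip(eval(sys.argv[3]),cols): cv2.polylines(cr,[((proj('side',toworld(p,flap(A)))-[200,140]+.5)*4-.5).astype(int)],True,col,1)
Wc=cv2.resize(W[150:350,150:400],None,fx=.8*1.0,fy=.8*1.0)
out=np.zeros((600,800,3),np.uint8); out[:480,:600]=cr; out[:160,600:]=Wc; 
w2=Tt[105:235,190:375,::-1]; out[480:600,:170]=cv2.resize(w2,(170,120)); 
cv2.imwrite(f'pics/{tag}.png',out)
E
python3 look.py g .45,.5,.55 .5,.55,.6
```

```text
[ 513.  -178.6   68.3] [ -73.98344837 -186.10951616] [ 1.7 -7.3  8.7] 11.05
```

View pics/g.png

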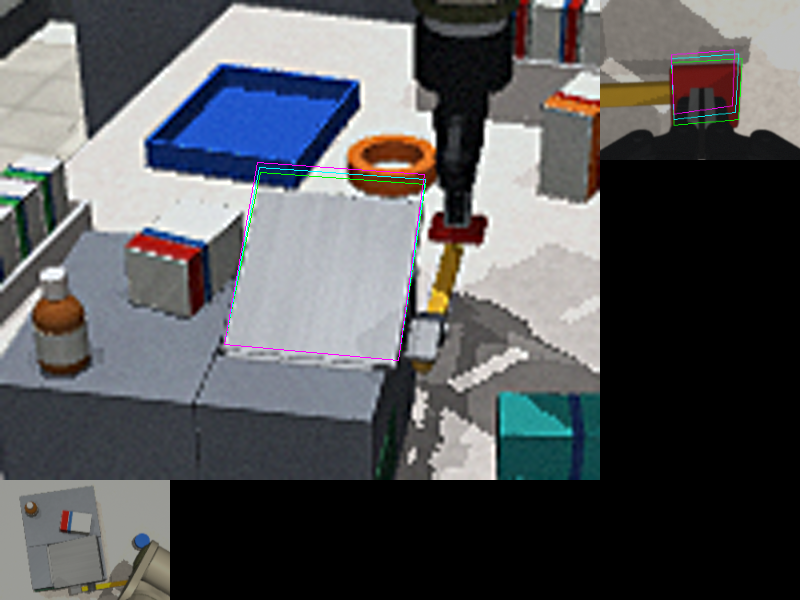

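The lever is holding the flap at about 0.42 rad, and the carton and bottle are undisturbed. I'll press on towards the stop in small steps.

>>> play_rows(
  motion=[
    [[0,0,4],[0,0,0]],
    [[0,0,4],[0,0,0]],
    [[0,0,4],[0,0,0]],
    [[0,0,4],[0,0,0]],
    [[0,0,0],[0,0,0]],
    [[0,0,0],[0,0,0]],
  ],
)

```text
time_s: 11.7
eef_pos: [511.8, -176.5, 51.4]
ee_rot: [-0.0, 0.757, -0.653, 0.001]
force: [3.1, -3.2, 3.2]
grip_width: -0.002
```

>>> play_rows(
  motion=[
    [[0,0,3],[0,0,0]],
    [[0,0,2],[0,0,0]],
    [[0,0,0],[0,0,0]],
    [[0,0,0],[0,0,0]],
  ],
)

```text
time_s: 12.03
eef_pos: [511.3, -175.9, 46.0]
ee_rot: [-0.0, 0.757, -0.653, 0.0]
force: [4.0, -1.4, 4.0]
grip_width: 0.002
```

```bash
python3 look.py g2 .53,.56,.59 .55,.6,.65; python3 - <<'E'
import sys; sys.argv=['x']
from h import *
from scipy.spatial.transform import Rotation as Rn
from scipy.optimize import least_squares
# measure the flap's angle: bright-flap top edge in side view
p=np.load('chest.npy'); S=cv2.cvtColor(snap('side'),cv2.COLOR_RGB2GRAY).astype(float)
def e(A,x): return toworld(p,[(x,70-140*np.cos(A)-5*np.sin(A),125+140*np.sin(A)+5*np.cos(A))])
for x in(-40,-10,20,40):
    As=np.linspace(.3,.75,91); v=[cv2.remap(S.astype(np.float32),np.float32([[u[0]]]),np.float32([[u[1]]]),1)[0,0] for u in (proj('side',e(A,x))[0] for A in As)]
    print(x,[int(k) for k in v[::6]])
E
```

```text
[ 511.3 -175.9   46. ] [ -75.26883089 -183.19104115] [ 4.  -1.4  4. ] 12.0333
-40 [178, 179, 178, 177, 178, 183, 179, 149, 63, 105, 139, 165, 228, 198, 116, 84]
-10 [180, 180, 180, 179, 179, 181, 185, 156, 83, 67, 76, 94, 137, 173, 183, 195]
20 [184, 182, 181, 180, 180, 174, 184, 156, 87, 28, 16, 23, 24, 20, 32, 55]
40 [182, 180, 182, 181, 183, 185, 176, 143, 54, 32, 26, 32, 65, 82, 85, 87]
```

>>> play_rows(
  motion=[
    [[0,0,3],[0,0,0]],
    [[0,0,2],[0,0,0]],
    [[0,0,0],[0,0,0]],
    [[0,0,0],[0,0,0]],
  ],
)

```text
time_s: 12.57
eef_pos: [510.7, -175.5, 40.7]
ee_rot: [0.0, 0.757, -0.653, -0.001]
force: [2.0, 0.8, 4.5]
grip_width: 0.0
```

```bash
cat > ang.py <<'E'
from h import *
p=np.load('chest.npy'); S=cv2.cvtColor(snap('side'),cv2.COLOR_RGB2GRAY).astype(np.float32); s=ctrl.sense()
def e(A,x): return toworld(p,[(x,70-140*np.cos(A)-5*np.sin(A),125+140*np.sin(A)+5*np.cos(A))])
As=np.linspace(.3,.8,251); r=[]
for x in(0,10,20,30,40,45):
    U=np.float32([proj('side',e(A,x))[0] for A in As]); v=cv2.remap(S,U[:,:1],U[:,1:],1).ravel()
    r.append(As[np.argmax(v<120)])
print('flap',np.round(r,3),np.median(r),'z',s['eef_pos'][2],'F',s['force'].round(1),s['time_s'])
E
python3 ang.py
```

```text
flap [0.3   0.672 0.544 0.546 0.554 0.55 ] 0.548 z 40.733581218901534 F [2.5 1.4 4.3] 12.6167
```

>>> play_rows(
  motion=[
    [[0,0,3],[0,0,0]],
    [[0,0,1],[0,0,0]],
    [[0,0,0],[0,0,0]],
    [[0,0,0],[0,0,0]],
  ],
)

```text
time_s: 12.95
eef_pos: [510.8, -175.6, 37.0]
ee_rot: [0.0, 0.757, -0.653, -0.0]
force: [0.3, 1.8, 6.8]
grip_width: -0.0
```

```bash
python3 ang.py
```

```text
flap [0.3   0.674 0.564 0.564 0.564 0.56 ] 0.5640000000000001 z 37.02804364016921 F [1.3 1.  7.2] 13.0
```

```bash
sed -i 's/-5\*np.sin(A)\*1/+5*np.sin(A)/' look.py; sed -i 's/-5\*np.sin(A)/+5*np.sin(A)/; s/(0,10,20,30,40,45)/(15,20,25,30,35,40,45)/' ang.py; python3 ang.py
python3 - <<'E'
# lever angle from the red pad in the wrist picture: visible far/side edges of the red region vs model
from h import *
from scipy.spatial.transform import Rotation as Rn
p=np.load('chest.npy'); s=ctrl.sense(); W=snap('wrist'); c=ctrl.get_calibration('wrist'); T=np.array(c['tool_from_camera']); K=np.array(c['K'])
q=s['ee_rot']; Rt=Rn.from_quat([q[1],q[2],q[3],q[0]]).as_matrix(); tcp=np.array(s['eef_pos'])
def pr(X):
    X=(np.atleast_2d(X)-tcp)@Rt; X=(X-T[:3,3])@T[:3,:3]; u=X@K.T; return u[:,:2]/u[:,2:]
def padc(L):
    a=.3-L; c,s_=np.cos(a),np.sin(a)
    return [(-75+i,-30-(160+j)*c+14*s_,95+(160+j)*s_+14*c) for i,j in((22,-22),(-22,-22),(-22,22),(22,22))]
W=W.astype(int); m=((W[:,:,0]>70)&(W[:,:,1]<.4*W[:,:,0])&(W[:,:,2]<.4*W[:,:,0])).astype(np.uint8)
n,l,st,ce=cv2.connectedComponentsWithStats(m); k=1+np.argmax(st[1:,4]); print('red box',st[k])
ys,xs=np.where(l==k)
for r in range(st[k][1],st[k][1]+st[k][3],8): x=xs[ys==r]; print(r,x.min(),x.max(),end=' | ')
print()
for L in(.45,.5,.55,.6): print(L,pr(toworld(p,padc(L))).round().tolist())
E
```

```text
flap [0.614 0.61  0.606 0.61  0.608 0.602 0.598] 0.608 z 37.020160522788494 F [-0.2  1.7  7. ] 13.05
red box [ 235  223   86   84 3786]
223 312 313 | 231 240 320 | 239 235 319 | 247 235 319 | 255 235 318 | 263 236 318 | 271 236 318 | 279 237 317 | 287 237 316 | 295 238 316 | 303 238 241 | 
0.45 [[239.0, 255.0], [242.0, 347.0], [340.0, 336.0], [347.0, 248.0]]
0.5 [[239.0, 247.0], [243.0, 336.0], [335.0, 323.0], [341.0, 239.0]]
0.55 [[239.0, 240.0], [242.0, 326.0], [329.0, 312.0], [334.0, 231.0]]
0.6 [[238.0, 234.0], [241.0, 317.0], [323.0, 302.0], [327.0, 224.0]]
```

>>> play_rows(
  motion=[
    [[0,0,2],[0,0,0]],
    [[0,0,0],[0,0,0]],
    [[0,0,0],[0,0,0]],
    [[0,0,0],[0,0,0]],
  ],
)

```text
time_s: 13.43
eef_pos: [511.0, -175.6, 36.5]
ee_rot: [-0.0, 0.757, -0.653, -0.0]
force: [-4.8, 4.5, 20.8]
grip_width: 0.001
```

```bash
python3 ang.py
```

```text
flap [0.616 0.61  0.606 0.61  0.61  0.6   0.598] 0.61 z 36.48307126870934 F [-5.2  4.  20.4] 13.4833
```

>>> play_rows(
  motion=[
    [[0,0,2],[0,0,0]],
    [[0,0,0],[0,0,0]],
    [[0,0,0],[0,0,0]],
    [[0,0,0],[0,0,0]],
  ],
)

```text
time_s: 13.82
eef_pos: [511.2, -175.6, 36.0]
ee_rot: [-0.0, 0.757, -0.653, 0.0]
force: [-9.9, 6.7, 35.3]
grip_width: 0.003
```

```bash
python3 ang.py
```

```text
flap [0.612 0.61  0.606 0.61  0.608 0.602 0.598] 0.608 z 35.99384282324136 F [-9.8  7.9 36.1] 13.8667
```

The stop is at TCP z of about 36.8: force jumped from 7 to 35 N while the flap stayed put. I'll ease back to a light hold.

>>> play_rows(
  motion=[
    [[0,0,-2],[0,0,0]],
    [[0,0,-1.7],[0,0,0]],
    [[0,0,0],[0,0,0]],
    [[0,0,0],[0,0,0]],
    [[0,0,0],[0,0,0]],
    [[0,0,0],[0,0,0]],
  ],
)

```text
time_s: 14.37
eef_pos: [510.9, -175.7, 36.9]
ee_rot: [0.0, 0.757, -0.653, -0.0]
force: [-0.7, 2.8, 8.8]
grip_width: 0.001
```

```bash
python3 ang.py; python3 look.py fin .55,.58,.6 .6,.64,.68
```

```text
flap [0.614 0.61  0.606 0.612 0.608 0.602 0.598] 0.608 z 36.84550987708538 F [-0.2  3.1  9. ] 14.4167
[ 510.9 -175.7   36.8] [ -75.67179992 -182.91697829] [-0.2  3.1  9. ] 14.4167
```

View pics/fin.png

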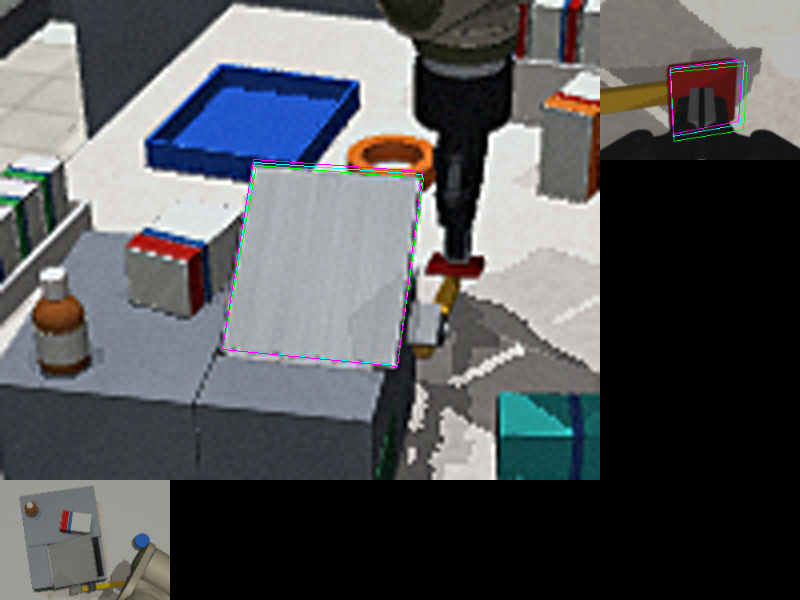

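The flap stands well open, the pad is held at its stop, and the carton is upright on the ledge at (170,265). The bottle, jar and tape are in place, so I'm handing in.

```bash
python3 -c "
from rig import ctrl
print(ctrl.finish_job())"
```

```text
the job is handed in; nothing more can be done
None
```

I pushed the carton off the flap onto the ledge and pressed the red pad down to its stop. The job was handed in at about 14.5 s with the pad held down and the flap open; no verdict was reported.

**Carton:** it stayed upright throughout and stands fully on the ledge, with its nearest edge about 10 mm past the seam. In the last picture the bottle, jar, tape and the one look-alike in view had not moved. I did not re-check the saline bottle or the green carton at the end.

**Lever and flap:** the stop showed at TCP z of about 36.8 mm, where the force rose from 7 to 35 N with no further flap movement. I then eased back to a steady hold of about 9 N. The wrist view puts the lever at about 0.6 rad.

**Checks that disagreed:**
- **Flap angle:** the side view measured about 0.61 rad, against the nominal 0.68 at the stop. The edge reading is coarse, but the flap is clearly well open.
- **Fingertips:** they sit roughly 20 mm behind the nominal TCP, so I set the pressing depth by force and picture rather than by the reported TCP height.

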